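# Fetch, load and send back the pin carrier, kicking its sprung stand up and down

## Task

The empty carrier is locked at the left-hand station of its rail: push the sprung stand over until it snaps up, push the carrier to the right-hand station's detent and push the stand back over until it snaps down and locks it. Only then stand every loose pin jar upright in a nest of its own, and with the stand kicked up again push the loaded carrier into the left-hand detent and kick the stand down to lock it there. Leave the other things on the bench where they are.

Things in the scene. Friction and masses are not known exactly. Their poses are not given: they have to be found in the camera images.
- rail_base: Fixed rail fixture: plate 222x370x12 mm with two rails along y. Origin: underside, on the bench, mid-travel; the plate spans x -133..89, y -172..198 mm. +y is the travel direction, right-hand to left-hand station; -x faces the robot. The stand pivots at x -110, y -90, z 50 mm between two dark cheeks 62 mm high. The carrier's centre is at y -60 mm (right-hand station) or +60 mm (left-hand).
- carrier (a joint): Position of the carrier along the rail (m): 0 in the right-hand detent, 0.12 in the left-hand one (start), growing toward the fixture's +y. End stops at -0.006 and 0.145: if pushed past a detent, push it back from its other end. A detent takes 8 to 12 N to leave and pulls the carrier in over the last 6 mm; friction 1 N. It is a wooden tray 162 mm square, rim top at z 50 mm.
- stand (a joint): Angle of the sprung stand (rad): 0 = down (red leg level, pointing to the fixture's +y, its pin in a slot of the toothed bar on the carrier's front: locked); 1.75 = up (red leg upright, leaning 10 degrees to -y: carrier free). The spring drives it to the nearer stop, changing over at about 0.87, then snaps on. 6 to 9 N on leg or tang. It cannot go down between stations.
- stand_pivot (a point): Pivot of the stand, 50 mm above the bench. The leg and the tang swing in the upright plane through this point along the fixture's y axis.
- leg_end (a point): Free end of the red leg: round bar of 12 mm diameter, 90 mm from the pivot, ending in a black ball of 17 mm; a 12 mm steel cross pin runs 26 mm from it toward the fixture's +x. With the stand up, push the leg toward the fixture's +y to bring it down. Down, the pin lies between 8 mm teeth 60 mm high (above the bench), 24 mm apart.
- tang_end (a point): Free end of the yellow tang: round bar of 12 mm diameter, 80 mm from the pivot, fixed to the leg 75 degrees further round: with the stand down it sticks up, leaning 15 degrees to +y; with the stand up it lies nearly level, pointing to -y. With the stand down, push the tang toward the fixture's -y to bring the stand up.
- push_plate (a point): Centre of the outer face of the blue push plate on the carrier's right-hand (-y) end, 50 mm above the bench, 30 mm behind (+x of) the carrier's centre line. The plate is 70 mm wide (x), 8 mm thick, z = 30 to 62 mm; push it toward the fixture's +y.
- return_plate (a point): Centre of the outer face of the green push plate on the carrier's left-hand (+y) end, 50 mm above the bench, 20 mm in front (-x) of the carrier's centre line. The plate is 70 mm wide (x), 8 mm thick, z = 30 to 62 mm; push it toward the fixture's -y.
- nest_1 (a point): Floor centre of one of the carrier's four nests (moves with it), 40 mm above the bench. A nest is 72 mm square, its rims 6 mm thick and 10 mm high; centres 78 mm apart both ways. Fingers placed along the nest's diagonal clear its neighbours best. Nest 1: front (robot side), right.
- nest_2 (a point): Floor centre of one of the carrier's four nests (moves with it), 40 mm above the bench. A nest is 72 mm square, its rims 6 mm thick and 10 mm high; centres 78 mm apart both ways. Fingers placed along the nest's diagonal clear its neighbours best. Nest 2: front, left.
- nest_3 (a point): Floor centre of one of the carrier's four nests (moves with it), 40 mm above the bench. A nest is 72 mm square, its rims 6 mm thick and 10 mm high; centres 78 mm apart both ways. Fingers placed along the nest's diagonal clear its neighbours best. Nest 3: back, right.
- nest_4 (a point): Floor centre of one of the carrier's four nests (moves with it), 40 mm above the bench. A nest is 72 mm square, its rims 6 mm thick and 10 mm high; centres 78 mm apart both ways. Fingers placed along the nest's diagonal clear its neighbours best. Nest 4: back, left. The point's axes are the fixture's.
- jar_1: Glass jar of brass pins with a wooden lid, 50 mm diameter, 62 mm high, 0.11 kg; origin: centre of its underside, z up when upright. Grip the glass body, below 45 mm above its underside. Absent (None) in some starts.
- jar_2: Glass jar of brass pins with a wooden lid, 50 mm diameter, 62 mm high, 0.11 kg; origin: centre of its underside, z up when upright. Grip the glass body, below 45 mm above its underside. Absent (None) in some starts.
- jar_3: Glass jar of brass pins with a wooden lid, 50 mm diameter, 62 mm high, 0.11 kg; origin: centre of its underside, z up when upright. Grip the glass body, below 45 mm above its underside. Absent (None) in some starts.
- jar_4: Glass jar of brass pins with a wooden lid, 50 mm diameter, 62 mm high, 0.11 kg; origin: centre of its underside, z up when upright. Grip the glass body, below 45 mm above its underside. Absent (None) in some starts.
- tub_purple: Bystander: purple screw tub, 67 mm diameter, 50 mm high; origin under its centre.
- spring_clamp_1: Bystander: black spring clamp lying flat, 58x118x22 mm.
- mini_cutters: Bystander: red-handled cutters lying flat, 40x125x11 mm.
- white_carton: Bystander: white carton, 130x88x48 mm.
There are look-alikes about, which are no part of the job. Leave any black look-alike of the jar_3 alone.

How it is judged (in metres and radians):
On the way, in this order (a step that is already met when the one before it is completed fails the run):
1. the carrier is locked at the right-hand station: in its detent, the stand down (value of joint carrier below 0.008 m and value of joint stand below 0.12 rad), for 0.2 s.
2. every jar stands in a nest while the carrier is at the right-hand station and the stand is down (all of step 1 and (horizontal distance between jar_1 and nest_1 below 0.018 m or horizontal distance between jar_1 and nest_2 below 0.018 m or horizontal distance between jar_1 and nest_3 below 0.018 m or horizontal distance between jar_1 and nest_4 below 0.018 m) and z of jar_1 in the frame of nest_1 between -0.006 and 0.006 m and angle between each of jar_1, jar_2, jar_3, jar_4's own z axis and vertical below 0.12 rad and (horizontal distance between jar_2 and nest_1 below 0.018 m or horizontal distance between jar_2 and nest_2 below 0.018 m or horizontal distance between jar_2 and nest_3 below 0.018 m or horizontal distance between jar_2 and nest_4 below 0.018 m) and z of jar_2 in the frame of nest_1 between -0.006 and 0.006 m and (horizontal distance between jar_3 and nest_1 below 0.018 m or horizontal distance between jar_3 and nest_2 below 0.018 m or horizontal distance between jar_3 and nest_3 below 0.018 m or horizontal distance between jar_3 and nest_4 below 0.018 m) and z of jar_3 in the frame of nest_1 between -0.006 and 0.006 m and (horizontal distance between jar_4 and nest_1 below 0.018 m or horizontal distance between jar_4 and nest_2 below 0.018 m or horizontal distance between jar_4 and nest_3 below 0.018 m or horizontal distance between jar_4 and nest_4 below 0.018 m) and z of jar_4 in the frame of nest_1 between -0.006 and 0.006 m), for 0.3 s.
3. the stand has snapped up, the carrier still at the right-hand station (value of joint stand above 1.6 rad and value of joint carrier below 0.008 m), for 0.2 s.
4. the carrier is in the left-hand detent with the stand still up (value of joint carrier between 0.116 and 0.124 m and value of joint stand above 1.6 rad), for 0.2 s.
At the end, for the whole second after the job is handed in: Every jar present stands upright (within 0.12 rad) in a nest, within 18 mm of the nest's centre and on its floor; the carrier is within 4 mm of the left-hand detent; the stand is down (below 0.12 rad); jars at rest ((horizontal distance between jar_1 and nest_1 below 0.018 m or horizontal distance between jar_1 and nest_2 below 0.018 m or horizontal distance between jar_1 and nest_3 below 0.018 m or horizontal distance between jar_1 and nest_4 below 0.018 m) and z of jar_1 in the frame of nest_1 between -0.006 and 0.006 m and angle between each of jar_1, jar_2, jar_3, jar_4's own z axis and vertical below 0.12 rad and (horizontal distance between jar_2 and nest_1 below 0.018 m or horizontal distance between jar_2 and nest_2 below 0.018 m or horizontal distance between jar_2 and nest_3 below 0.018 m or horizontal distance between jar_2 and nest_4 below 0.018 m) and z of jar_2 in the frame of nest_1 between -0.006 and 0.006 m and (horizontal distance between jar_3 and nest_1 below 0.018 m or horizontal distance between jar_3 and nest_2 below 0.018 m or horizontal distance between jar_3 and nest_3 below 0.018 m or horizontal distance between jar_3 and nest_4 below 0.018 m) and z of jar_3 in the frame of nest_1 between -0.006 and 0.006 m and (horizontal distance between jar_4 and nest_1 below 0.018 m or horizontal distance between jar_4 and nest_2 below 0.018 m or horizontal distance between jar_4 and nest_3 below 0.018 m or horizontal distance between jar_4 and nest_4 below 0.018 m) and z of jar_4 in the frame of nest_1 between -0.006 and 0.006 m and value of joint carrier between 0.116 and 0.124 m and value of joint stand below 0.12 rad and linear speed of each of jar_1, jar_2, jar_3, jar_4 below 0.02 m/s); the robot touches nothing.
It fails at once if a bystander (tub, clamp, cutters, carton) is moved more than 40 mm (distance of any of tub_purple, spring_clamp_1, mini_cutters, white_carton from where it was at the start of the episode above 0.04 m).
Of jar_1, jar_2, jar_3, jar_4 only 2 to 4 are there at a start; the rules pass over those that are not, and their reading is None.
At some moment in a run one of jar_1, jar_2, jar_3, jar_4 may be knocked a few centimetres aside while the robot is not near it.
It also fails if it takes over 210 s, if anything falls off the work surface, if the arm or the gripper's body presses on something with over 40 N, if the wrist force passes 120 N, or if a joint passes its speed limit or range.

## Robot

A 6-joint arm with a two-finger parallel gripper is mounted at the origin on the work surface; the furniture and walls round the work are solid. World frame = base frame: x ahead of the robot, y to its left, z up, the work surface at z = 0. Lengths are in m, angles in degrees, forces in N, time in s.
With the tool pointing down it reaches from about 0.3 to 0.875 m from the base axis. Payload 6.4 kg.
Tool frame: the origin (TCP) lies on the centre line of the jaws, within the pads' length; the fingertips stand 19 mm ahead of it and the grasp point (between the pads) is the TCP; z points along the fingers, y is the direction in which the jaws open and shut (so a half turn about z gives the same grasp; the last joint's range is limited). The gripper opens to 85 mm and grips with 20 to 120 N. Pads are 22 mm wide; open, the fingers measure 114 mm over their backs; the gripper's body (76 mm by 85 mm) begins 54 mm behind the grasp point. The pads swing forward as they close: fully open they stand 13 mm farther back than shut.
Start: joints at [62.149, 10.359, 92.074, -0, 77.567, -11.82], TCP at [0.159, 0.553, 0.25] pointing down, gripper open.
Joint ranges: [-171.53, 171.53], [-51.25, 118.39], [17.06, 147.69], [-65.23, 245.23], [0, 150.52], [-178.68, 178.68]. Speed limits (degrees/s): [147.25, 147.25, 172.46, 180, 180, 180].

## Interface

Orientations are given as [roll, pitch, yaw] about the fixed x, y, z axes, in that order (R = Rz(yaw) Ry(pitch) Rx(roll)).
In Python, from plant import env, fingers, solve_ik, optics, workorder, get_time, get_qpos, get_joint_velocities, get_joint_torque, get_tcp_pos, get_orientation, get_wrist_force, get_wrist_torque, get_grip_width gives the robot as it stands. The module is installed in compiled form; this text tells all that it offers. Calls block until the motion is done:
- env.move_to(position, orientation): joint-space move of the TCP to a pose.
- env.move_linear(position, attitude=None, max_speed=0.15): straight line of the TCP; attitude=None keeps the orientation; max_speed is the mean speed in m/s.
- env.move_joints(angles): joint-space move.
- fingers.ungrasp() and fingers.close(strength=None): open the fingers fully, or close them until they stop; strength is the grip in N (None keeps the last).
- env.hold(seconds).
- solve_ik(position, orientation): joint angles nearest the present ones, or None.
- optics.snapshot(name): name is "scene" or "top"; returns a dict with "frame" (480x640x3 uint8, blue, green, red), "depth" (480x640 float32, m along the optical axis (not along the pixel's ray), 0 where there is no reading), "fx", "fy", "cx", "cy" (pixels), "D" ([k1, k2, p1, p2, k3] as OpenCV has them; the pictures are not rectified), "T" (4x4, takes a point from camera to world coordinates). Camera axes: x right, y up, looking along -z (the intrinsics and any distortion apply to the point x, -y, -z); pixel columns grow to the right and rows downward; lengths in m; the calibration is good to about 2 mm. A picture is of the moment at which its call begins.
A pose or a line that the arm cannot do raises env.MotionError and nothing moves.
- workorder.job_done(): hands the job in, once; it reports no verdict.
Readings, each from a call of its own:
- get_time(): time.
- get_qpos(): joint angles.
- get_joint_velocities(): joint speeds.
- get_joint_torque(): joint torques, N m.
- get_tcp_pos(): TCP position.
- get_orientation(): TCP orientation.
- get_wrist_force(): force on the tool from outside, world axes, zero at the start.
- get_wrist_torque(): the same for the moment, N m.
- get_grip_width(): opening from 0.0 (shut) to 1.0 (fully open).
Only numpy, scipy, OpenCV 4.12 (cv2) and the standard library are available. Lean on these libraries where they do the work, as an engineer would, in place of code of your own. Each camera call takes 0.05 s, during which the arm holds its last target.

## Working session

There is one attempt and no reset: what is moved stays moved. The work goes in short steps, each a Python script; the robot and the scene stay as the last script left them, time stands still between calls to the robot, and variables do not carry over. Pictures are saved under pics/ and viewed, and the job is handed in when it is done.

```bash
mkdir -p pics; ls
python3 - <<'E'
from plant import *
import cv2,numpy as np,pickle
print(get_time(),get_tcp_pos(),get_orientation(),get_wrist_force())
for n in ("scene","top"):
    s=optics.snapshot(n); cv2.imwrite(f"pics/{n}0.png",s["frame"]); pickle.dump(s,open(f"{n}0.pkl","wb"))
    print(n,s["fx"],s["fy"],s["cx"],s["cy"],s["D"],np.round(s["T"],3).tolist(),(s["depth"]>0).mean())
E
```

```text
pics
0.0 [0.15851753 0.55216058 0.24936903] [-1.79900088e+02 -2.11694411e-02  1.63969111e+02] [-0.6983519   0.1524714   1.02536613]
scene 573.5308567076728 573.5308567076728 317.4137312579776 246.80984397823457 [-0.14470747  0.          0.          0.          0.        ] [[0.847, 0.347, -0.402, -0.084], [-0.531, 0.568, -0.628, -0.955], [0.011, 0.746, 0.666, 1.167], [0.0, 0.0, 0.0, 1.0]] 0.9957975260416667
top 557.4944014035235 557.4944014035235 317.7997801018824 242.82183696353934 [0.01660005 0.         0.         0.         0.        ] [[0.028, 0.986, -0.165, 0.277], [-1.0, 0.029, 0.0, 0.038], [0.005, 0.165, 0.986, 1.692], [0.0, 0.0, 0.0, 1.0]] 0.9960872395833333
```

View pics/scene0.png

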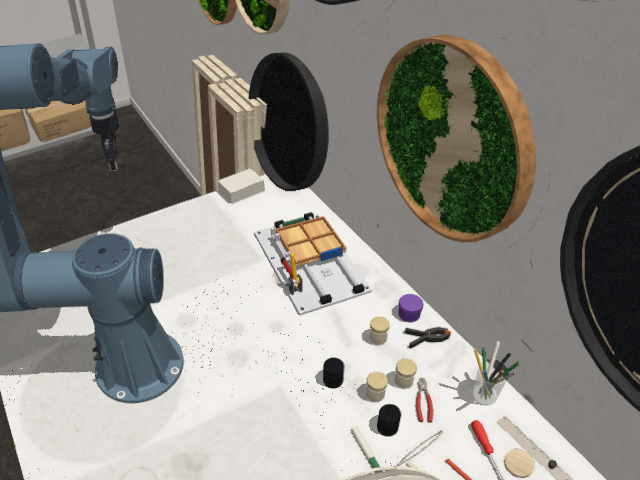

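View pics/top0.png

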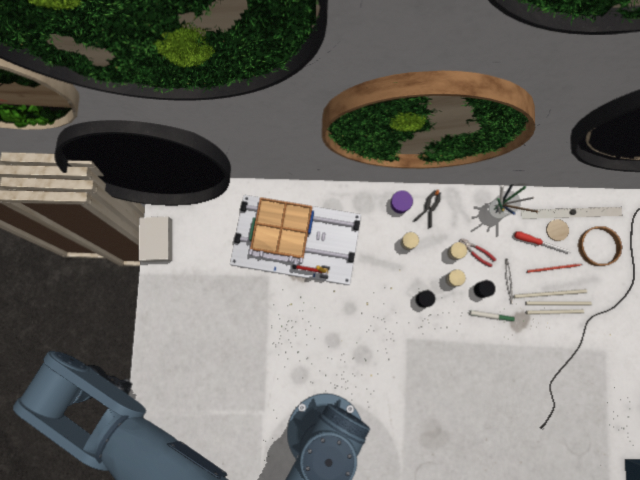

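The scene shows the fixture, with the carrier at its left station and the stand (red leg at about (308,268) in top) down. There are three wooden-lidded jars, in top at about (410,240), (459,250) and (456,278). The two black look-alikes are at (425,298) and (485,288). I'll zoom in next.

```bash
cat > h.py <<'E'
import numpy as np,cv2,pickle
def undist(s,uv):
    K=np.array([[s["fx"],0,s["cx"]],[0,s["fy"],s["cy"]],[0,0,1]])
    return cv2.undistortPoints(np.array(uv,float).reshape(-1,1,2),K,np.array(s["D"],float)).reshape(-1,2)
def rays(s,uv):
    n=undist(s,uv); d=np.c_[n[:,0],-n[:,1],-np.ones(len(n))]
    T=np.array(s["T"]); return T[:3,3],d@T[:3,:3].T
def onplane(s,uv,z):
    o,d=rays(s,uv); return o+d*((z-o[2])/d[:,2])[:,None]
def cloud(s):
    v,u=np.mgrid[0:480,0:640]
    o,d=rays(s,np.c_[u.ravel(),v.ravel()])
    return (o+d*s["depth"].ravel()[:,None]).reshape(480,640,3)
def project(s,P):
    T=np.array(s["T"]); p=(np.atleast_2d(P)-T[:3,3])@T[:3,:3]
    K=np.array([[s["fx"],0,s["cx"]],[0,s["fy"],s["cy"]],[0,0,1]])
    q=p*[1,-1,-1]
    return cv2.projectPoints(q.reshape(-1,1,3),np.zeros(3),np.zeros(3),K,np.array(s["D"],float))[0].reshape(-1,2)
def snap(n,tag):
    from plant import optics
    s=optics.snapshot(n); pickle.dump(s,open(f"{n}{tag}.pkl","wb")); return s
def crop(s,x,y,w,h,k,fn):
    cv2.imwrite(fn,cv2.resize(s["frame"][y:y+h,x:x+w],None,fx=k,fy=k,interpolation=cv2.INTER_CUBIC))
E
python3 - <<'E'
from h import *
a=pickle.load(open("top0.pkl","rb")); b=pickle.load(open("scene0.pkl","rb"))
crop(a,220,180,160,120,5,"pics/t1.png"); crop(b,240,195,160,120,5,"pics/s1.png")
ca,cb=cloud(a),cloud(b)
for p in [(270,340),(420,400)]: print(ca[p[1],p[0]])
for p in [(410,240),(459,250),(456,278),(425,298),(485,288),(402,202)]: print(p,ca[p[1],p[0]].round(3))
for p in [(379,325),(405,367),(376,380)]: print(p,cb[p[1],p[0]].round(3))
E
```

```text
[0.26211491 0.17102372 0.00676152]
[ 0.10146552 -0.27584127  0.00097225]
(410, 240) [ 0.566 -0.236  0.063]
(459, 250) [ 0.541 -0.381  0.063]
(456, 278) [ 0.458 -0.372  0.058]
(425, 298) [ 0.396 -0.28   0.063]
(485, 288) [ 0.429 -0.453  0.071]
(402, 202) [ 0.684 -0.213  0.054]
(379, 325) [ 0.558 -0.245  0.063]
(405, 367) [ 0.534 -0.382  0.062]
(376, 380) [ 0.454 -0.375  0.061]
```

View pics/t1.png

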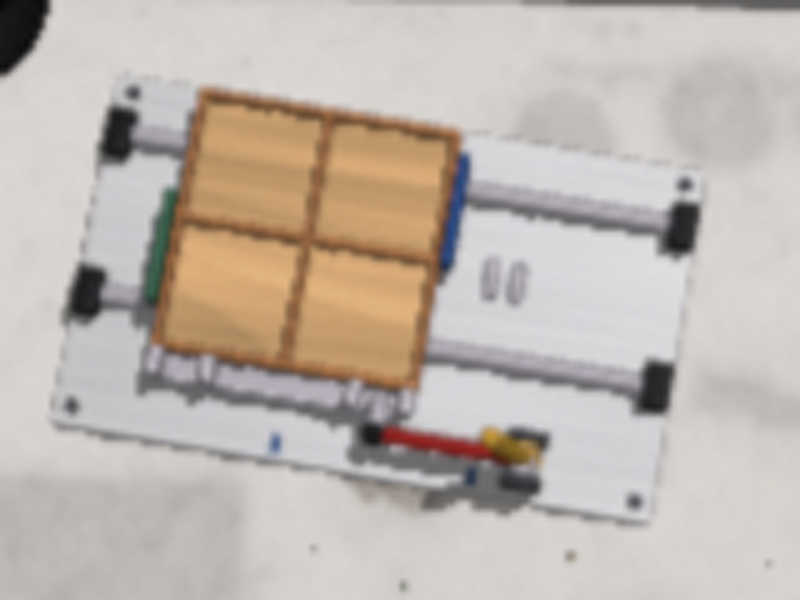

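View pics/s1.png

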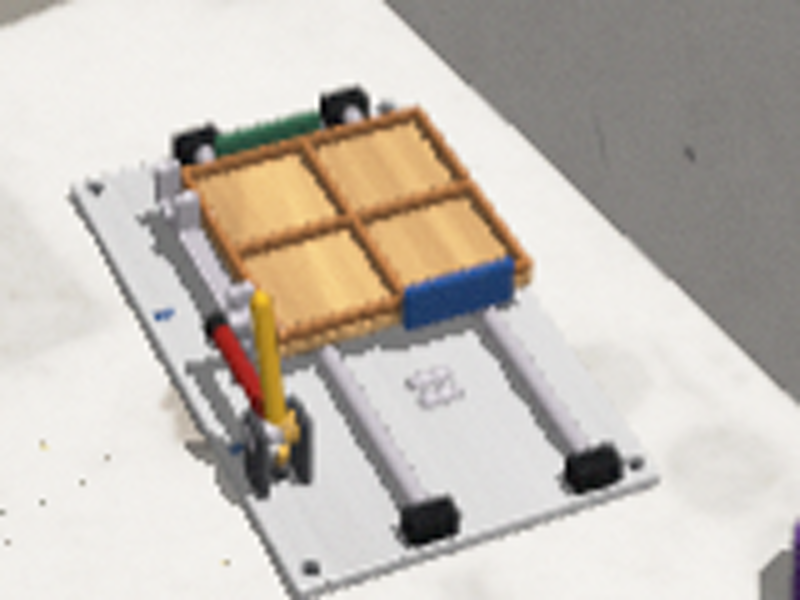

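Run:
```python
from h import *
a=pickle.load(open("top0.pkl","rb")); b=pickle.load(open("scene0.pkl","rb"))
def un(pts,ox,oy): return (np.array(pts,float)+.5)/5-.5+[ox,oy]
mod=np.array([[89,198],[89,-172],[-133,-172],[-133,198]])/1000
def fit(P,mod):
    m,c=mod.mean(0),P.mean(0); A=mod-m;B=P-c
    th=np.arctan2((A[:,0]*B[:,1]-A[:,1]*B[:,0]).sum(),(A*B).sum())
    R=np.array([[np.cos(th),-np.sin(th)],[np.sin(th),np.cos(th)]])
    t=c-R@m; print("th",np.degrees(th),"t",t.round(4),"res",((P-mod@R.T-t)*1000).round(1).tolist())
fit(onplane(a,un([(118,73),(703,168),(645,522),(52,425)],220,180),.012)[:,:2],mod)
sp=un([(390,98),(660,482),(300,596),(72,190)],240,195)
fit(onplane(b,sp[1:],.012)[:,:2],mod[1:])
# carrier rim corners at z=.05, carrier centre y=+60
cm=np.array([[81,141],[81,-21],[-81,-21],[-81,141]])/1000
fit(onplane(a,un([(200,88),(462,130),(415,388),(152,345)],220,180),.05)[:,:2],cm)
fit(onplane(b,un([(418,108),(530,270),(282,350),(182,172)],240,195),.05)[:,:2],cm)
# lids
for s,bx,pts in((a,"top",[(410,240),(459,250),(456,278)]),(b,"scene",[(379,325),(405,367),(376,380)])):
    C=cloud(s); hsv=cv2.cvtColor(s["frame"],cv2.COLOR_BGR2HSV)
    for p in pts:
        P=C.reshape(-1,3); near=(np.hypot(*(P[:,:2]-C[p[1],p[0],:2]).T)<.045)&(P[:,2]>.055)&(P[:,2]<.07)
        Q=P[near]; 
        m=near.reshape(480,640).astype(np.uint8)
        c=max(cv2.findContours(m,0,2)[0],key=cv2.contourArea)
        X=onplane(s,c.reshape(-1,2),.062)[:,:2].astype(np.float32)
        (cx,cy),r=cv2.minEnclosingCircle(X); print(bx,p,Q.mean(0).round(4),Q[:,2].std().round(4),len(Q),(round(cx,4),round(cy,4)),round(r,4))
```

```text
th -7.751963369774016 t [0.5896 0.09  ] res [[-0.1, -1.8], [0.3, 1.4], [0.5, 3.1], [-0.7, -2.8]]
th -8.285315830866503 t [0.5839 0.0809] res [[-2.5, 0.9], [2.5, 1.4], [-0.0, -2.3]]
th -7.860618798810162 t [0.5889 0.0892] res [[-1.6, -0.7], [-0.8, 0.5], [1.6, 1.6], [0.8, -1.4]]
th -8.1931906801261 t [0.5828 0.0804] res [[-0.7, 2.2], [-3.0, 1.2], [-0.5, -4.8], [4.2, 1.3]]
top (410, 240) [ 0.5676 -0.2357  0.0628] 0.0035 205 (0.5674, -0.2364) 0.0251
top (459, 250) [ 0.5407 -0.3775  0.0629] 0.0036 211 (0.5403, -0.3775) 0.0255
top (456, 278) [ 0.46   -0.3715  0.0624] 0.0034 216 (0.4601, -0.3713) 0.0255
scene (379, 325) [ 0.5637 -0.2424  0.0609] 0.0026 252 (0.5613, -0.2436) 0.0285
scene (405, 367) [ 0.5364 -0.383   0.0611] 0.0024 303 (0.5347, -0.384) 0.0277
scene (376, 380) [ 0.4543 -0.3769  0.0609] 0.0023 332 (0.4548, -0.3782) 0.0274
```

The two views differ by about 6–9 mm. I'll put the shut fingers at a known pose near the work to see which view is biased.

Run:
```python
from plant import *
from h import *
fingers.close(40)
env.move_to([0.40,0.0,0.30],[180,0,90]);
env.move_linear([0.40,-0.12,0.15])
print(get_tcp_pos(),get_orientation(),get_qpos(),get_time())
for n in("scene","top"):
    s=snap(n,"1"); u=project(s,np.array(get_tcp_pos())+[0,0,-.019])[0]; print(n,u)
    x,y=int(u[0])-60,int(u[1])-60
    crop(s,x,y,120,90,5,f"pics/{n}1.png"); print(x,y)
```

```text
[ 0.40038456 -0.11989015  0.1505663 ] [1.79945143e+02 2.74424561e-02 9.00273569e+01] [-3.30456612e+01 -3.36180828e+00  1.19091380e+02  7.70730123e-03
  6.42094842e+01 -3.30763809e+01] 4.4667
scene [299.38444376 299.43660155]
239 239
top [372.53575114 293.04645166]
312 233
```

View pics/scene1.png

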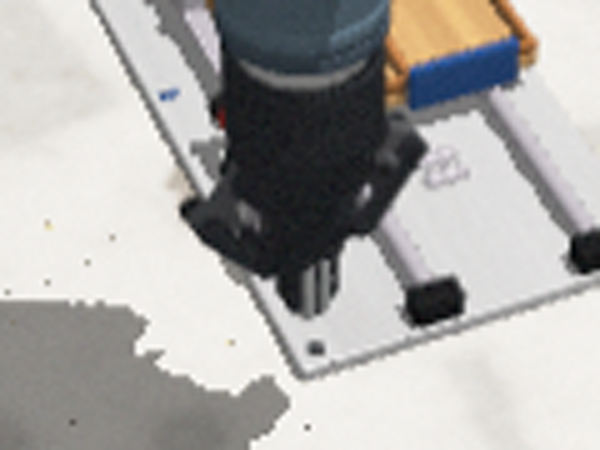

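View pics/top1.png

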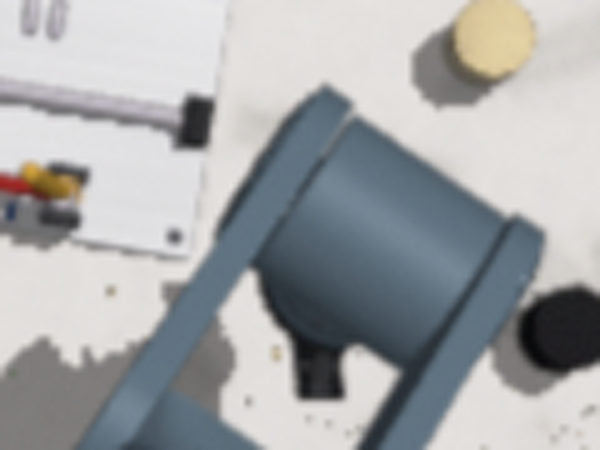

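Run:
```python
from h import *
a=pickle.load(open("top1.pkl","rb")); b=pickle.load(open("scene1.pkl","rb"))
C=cloud(a)
for v in (306,309,311): print(v,[(u,C[v,u].round(3).tolist()) for u in range(369,384,1)])
C=cloud(b)
for v in (296,298,300,301,302): print(v,[(u,C[v,u].round(3).tolist()) for u in range(294,309)])
```

```text
306 [(369, [0.371, -0.123, 0.003]), (370, [0.36, -0.107, 0.197]), (371, [0.359, -0.107, 0.218]), (372, [0.36, -0.111, 0.214]), (373, [0.36, -0.113, 0.217]), (374, [0.359, -0.114, 0.232]), (375, [0.359, -0.116, 0.235]), (376, [0.359, -0.119, 0.234]), (377, [0.359, -0.122, 0.232]), (378, [0.36, -0.126, 0.216]), (379, [0.36, -0.129, 0.217]), (380, [0.372, -0.156, 0.003]), (381, [0.372, -0.159, 0.003]), (382, [0.372, -0.161, 0.008]), (383, [0.373, -0.165, 0.002])]
309 [(369, [0.362, -0.123, 0.001]), (370, [0.363, -0.126, -0.003]), (371, [0.351, -0.106, 0.231]), (372, [0.351, -0.109, 0.228]), (373, [0.351, -0.112, 0.228]), (374, [0.351, -0.114, 0.23]), (375, [0.351, -0.117, 0.23]), (376, [0.351, -0.119, 0.232]), (377, [0.351, -0.122, 0.231]), (378, [0.352, -0.125, 0.225]), (379, [0.352, -0.128, 0.226]), (380, [0.352, -0.13, 0.226]), (381, [0.363, -0.159, 0.002]), (382, [0.363, -0.162, 0.006]), (383, [0.364, -0.166, -0.005])]
311 [(369, [0.357, -0.123, -0.003]), (370, [0.356, -0.126, 0.002]), (371, [0.346, -0.107, 0.226]), (372, [0.346, -0.109, 0.231]), (373, [0.346, -0.112, 0.227]), (374,
[... 1922 characters left out ...]
0.398, -0.132, 0.139]), (302, [0.402, -0.129, 0.134]), (303, [0.405, -0.13, 0.133]), (304, [0.464, -0.036, 0.013]), (305, [0.465, -0.038, 0.014]), (306, [0.468, -0.04, 0.014]), (307, [0.473, -0.037, 0.009]), (308, [0.473, -0.042, 0.014])]
302 [(294, [0.439, -0.024, 0.013]), (295, [0.44, -0.028, 0.015]), (296, [0.445, -0.025, 0.01]), (297, [0.446, -0.029, 0.013]), (298, [0.448, -0.03, 0.012]), (299, [0.395, -0.127, 0.132]), (300, [0.396, -0.13, 0.134]), (301, [0.398, -0.132, 0.135]), (302, [0.459, -0.033, 0.009]), (303, [0.46, -0.036, 0.012]), (304, [0.46, -0.041, 0.016]), (305, [0.464, -0.04, 0.012]), (306, [0.47, -0.037, 0.007]), (307, [0.468, -0.044, 0.014]), (308, [0.471, -0.045, 0.014])]
```

Run:
```python
from h import *
mod=np.array([[89,198],[89,-172],[-133,-172],[-133,198]])/1000
cm=np.array([[81,141],[81,-21],[-81,-21],[-81,141]])/1000
ims=[]
for n,(x,y) in(("scene",(240,195)),("top",(220,180))):
    s=pickle.load(open(n+"0.pkl","rb"))
    for t,th in(((.589,.0895),-7.8),((.5835,.081),-8.2),((.5865,.0855),-8)):
        im=cv2.resize(s["frame"][y:y+120,x:x+160],None,fx=5,fy=5,interpolation=cv2.INTER_CUBIC)
        r=np.radians(th);R=np.array([[np.cos(r),-np.sin(r)],[np.sin(r),np.cos(r)]])
        for m,z in((mod,.012),(cm,.05)):
            P=np.c_[m@R.T+t,np.full(4,z)]
            q=(project(s,P)-[x,y]+.5)*5-.5
            cv2.polylines(im,[np.round(q).astype(int)],True,(0,255,255),1)
        ims.append(im)
ims=[cv2.resize(i,(400,300),interpolation=cv2.INTER_AREA) for i in ims]
for k in range(2):cv2.imwrite(f"pics/ov{k}.png",np.vstack([np.hstack(ims[k*3:k*3+2]),np.hstack([ims[k*3+2],ims[k*3+2]*0])]))
```

```text
(no output)
```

View pics/ov0.png

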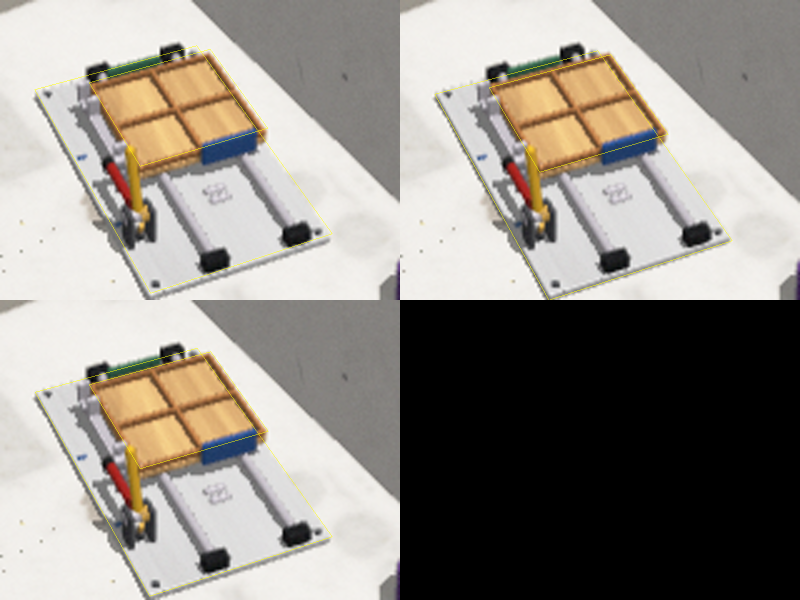

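View pics/ov1.png

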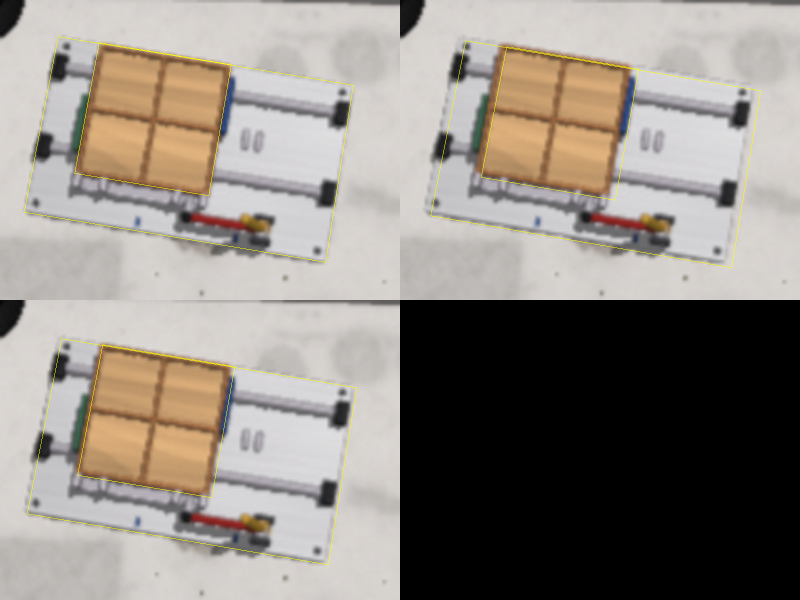

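The shut fingers show the top view about 2 mm off in y, and a compromise fixture pose of (0.587, 0.086, -8°) fits both overlays within about 3 mm. Next I'll kick the stand up.

```bash
cat >> h.py <<'E'
TH=-7.95; TT=np.array([.587,.086])
def W(x,y,z):
    r=np.radians(TH); c,s=np.cos(r),np.sin(r)
    return [TT[0]+c*x-s*y,TT[1]+s*x+c*y,z]
def look(tag,box=(220,180,160,120,240,195)):
    for n,i in(("scene",3),("top",0)):
        s=snap(n,tag)
        x,y=((240,195) if n=="scene" else (220,180))
        crop(s,x,y,160,120,2.5,f"pics/_{n}.png")
    cv2.imwrite(f"pics/l{tag}.png",np.hstack([cv2.imread("pics/_scene.png"),cv2.imread("pics/_top.png")]))
def push(pts,att,sp=.08,n=1):
    from plant import env,get_wrist_force,get_tcp_pos,get_time
    for p in pts:
        env.move_linear(p,att,max_speed=sp); print(np.round(p,3),np.round(get_wrist_force(),1),round(get_time(),1))
E
python3 - <<'E'
from plant import *
from h import *
A=[180,0,90+TH]
env.move_to(W(-.110,-.035,.20),A)
push([W(-.110,-.035,.112)],A,.15)
push([W(-.110,y,.112) for y in(-.06,-.08,-.10,-.12,-.14)],A,.08)
push([W(-.110,-.14,.22)],A,.2)
look("2")
E
```

```text
[0.473 0.067 0.112] [ 0.6 -0.5  0.3] 6.1
[0.47  0.042 0.112] [1.3 6.3 2.7] 6.6
[0.467 0.022 0.112] [-0.5  6.8  5.7] 7.0
[0.464 0.002 0.112] [ 0.1 -0.8  0.7] 7.4
[ 0.461 -0.018  0.112] [-1.2 -3.8  1.5] 7.8
[ 0.459 -0.037  0.112] [-0.9  0.   0.4] 8.2
[ 0.459 -0.037  0.22 ] [ 0.   1.2 -0.5] 8.9
```

View pics/l2.png

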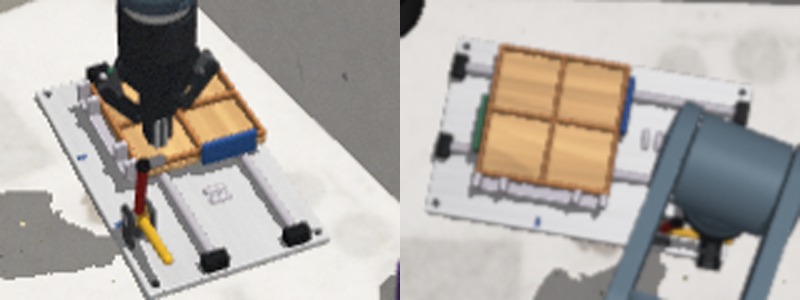

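The stand is up, with the red leg upright at scene crop (142,190). Next I'll push the carrier right.

Run:
```python
from plant import *
from h import *
A=[180,0,90+TH]
env.move_to(W(-.010,.185,.20),A)
push([W(-.010,.181,.10),W(-.010,.181,.062)],A,.12)
push([W(-.010,y,.062) for y in(.165,.15,.13,.09,.06,.05,.044)],A,.08)
push([W(-.010,.07,.062),W(-.010,.09,.20)],A,.15)
look("3")
```

```text
[0.602 0.267 0.1  ] [-0.4  0.9 -0.1] 11.3
[0.602 0.267 0.062] [-0.5  0.1 -0.5] 11.7
[0.6   0.251 0.062] [ 0.   0.5 -0.4] 12.1
[0.598 0.236 0.062] [-0.1  0.8  0.8] 12.4
[0.595 0.216 0.062] [ 0.1 -0.5  0.2] 12.8
[0.59  0.177 0.062] [ 0.9 -0.6  0.8] 13.5
[0.585 0.147 0.062] [-0.6 -0.5 -0.5] 14.0
[0.584 0.137 0.062] [ 0.3 -0.2  0.8] 14.3
[0.583 0.131 0.062] [-0.5  0.3  0.9] 14.5
[0.587 0.157 0.062] [ 0.5 -0.2 -0.2] 14.8
[0.59  0.177 0.2  ] [-0.7 -0.6  0.5] 15.9
```

View pics/l3.png

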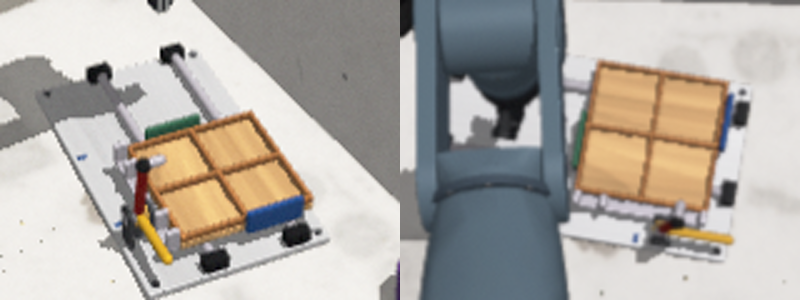

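```bash
cat >> h.py <<'E'
def ovl(tag,car,fn):
    ims=[]
    for n,(x,y) in(("scene",(240,195)),("top",(220,180))):
        s=pickle.load(open(n+tag+".pkl","rb"))
        im=cv2.resize(s["frame"][y:y+120,x:x+160],None,fx=5,fy=5,interpolation=cv2.INTER_CUBIC)
        for d in (0,):
            P=[W(a,b-.06+car+d,.05) for a,b in((.081,.081),(.081,-.081),(-.081,-.081),(-.081,.081))]
            q=(project(s,np.array(P))-[x,y]+.5)*5-.5
            cv2.polylines(im,[np.round(q).astype(int)],True,(0,255,255),1)
        ims.append(cv2.resize(im,(400,300),interpolation=cv2.INTER_AREA) if 0 else im[::2,::2])
    cv2.imwrite(fn,np.hstack(ims))
E
python3 -c "
from h import *
ovl('3',0,'pics/o3.png')"
```

```text
(no output)
```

View pics/o3.png

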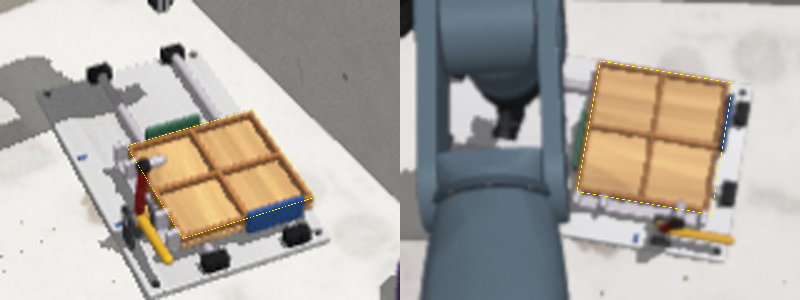

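The carrier outline matches the right-hand detent in both views. Next I'll kick the stand down.

Run:
```python
from plant import *
from h import *
A=[180,0,90+TH]
env.move_to(W(-.112,-.150,.22),A)
push([W(-.112,-.150,.118)],A,.15)
push([W(-.112,y,.118) for y in(-.12,-.10,-.08,-.06,-.045,-.03)],A,.08)
push([W(-.112,-.03,.22)],A,.2)
env.move_to([.40,.15,.30],A)
fingers.ungrasp()
look("4")
s=snap("top","j"); crop(s,370,190,160,120,5,"pics/tj.png")
s=snap("scene","j"); crop(s,320,280,160,160,4,"pics/sj.png")
print(get_time())
```

```text
[ 0.455 -0.047  0.118] [0.2 0.2 0.9] 17.9
[ 0.459 -0.017  0.118] [-0.5 -5.3  2.5] 18.4
[0.462 0.002 0.118] [ 0.  -6.3  3.9] 18.8
[0.465 0.022 0.118] [ 0.6 -3.4  1.3] 19.2
[0.468 0.042 0.118] [ 1.8  5.6 -0.9] 19.6
[0.47  0.057 0.118] [-0.6  0.1  0.4] 19.9
[0.472 0.072 0.118] [-0.4 -0.5 -0.6] 20.3
[0.472 0.072 0.22 ] [-0.2 -0.3 -0.3] 20.9
22.5167
```

View pics/l4.png

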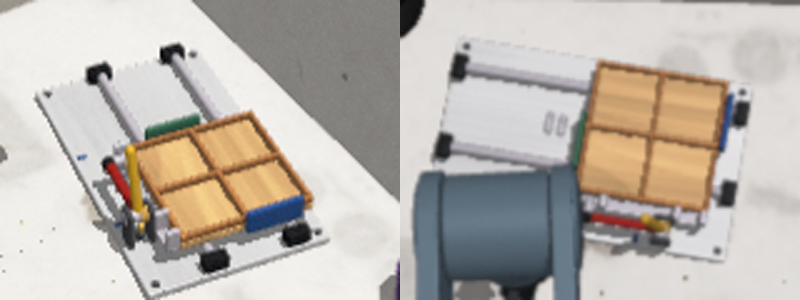

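View pics/tj.png

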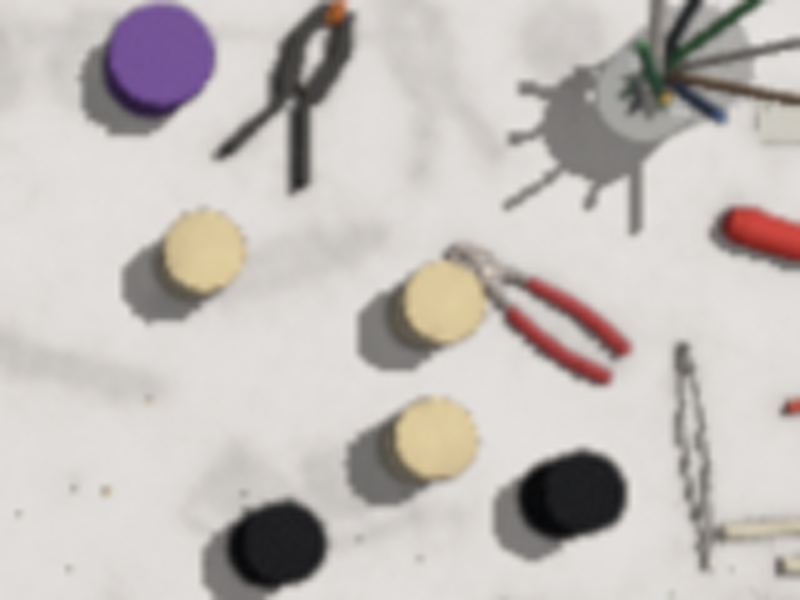

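View pics/sj.png

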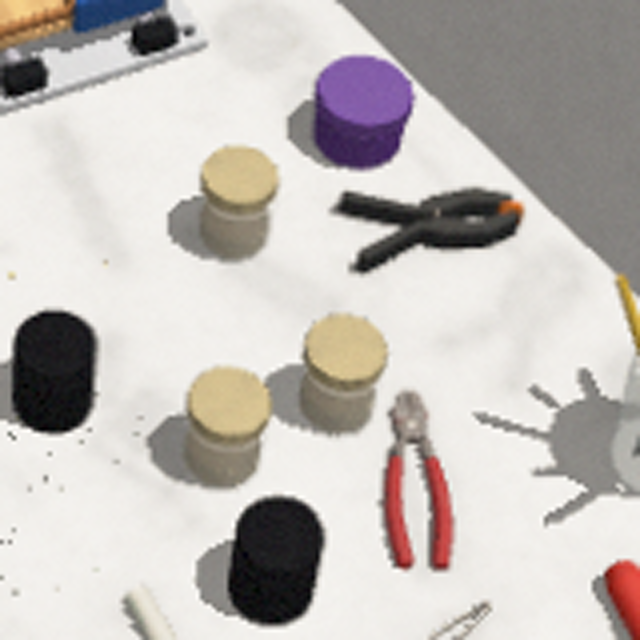

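Both views agree: the stand is down and locked, and all three jars are upright. The red cutters sit close to jar 2, but they are only 11 mm high.

```bash
cat >> h.py <<'E'
def lids(top,scene=None,box=(380,530,200,330)):
    out=[]
    hsv=cv2.cvtColor(top["frame"],cv2.COLOR_BGR2HSV)
    m=cv2.inRange(hsv,(12,60,120),(32,160,255)); x0,x1,y0,y1=box
    k=np.zeros_like(m); k[y0:y1,x0:x1]=m[y0:y1,x0:x1]
    k=cv2.morphologyEx(k,cv2.MORPH_OPEN,np.ones((3,3)))
    for c in cv2.findContours(k,0,2)[0]:
        if cv2.contourArea(c)<90: continue
        M=cv2.moments(c); u=(M["m10"]/M["m00"],M["m01"]/M["m00"])
        p=onplane(top,[u],.062)[0,:2]
        out.append((np.round(u,1),cv2.contourArea(c),(p+[-.002,-.003]).round(4)))
    return out
def grasp(xy,yaw,h=.038):
    from plant import env,fingers,get_grip_width,get_time,get_wrist_force
    env.move_to([*xy,.20],[180,0,yaw]); env.move_linear([*xy,.12],None,.2); env.move_linear([*xy,h],None,.1)
    fingers.close(40); print("width",get_grip_width(),np.round(get_wrist_force(),1),get_time())
    env.move_linear([*xy,.22],None,.2); print("width",get_grip_width())
NEST={1:(-.039,-.099),2:(-.039,-.021),3:(.039,-.099),4:(.039,-.021)}
def place(n,yaw,h=.038):
    from plant import env,fingers,get_grip_width,get_time,get_wrist_force
    x,y=NEST[n]
    env.move_to(W(x,y,.22),[180,0,yaw]); env.move_linear(W(x,y,.12),None,.2); env.move_linear(W(x,y,.041+h),None,.06)
    print("F",np.round(get_wrist_force(),1),"w",get_grip_width())
    fingers.ungrasp(); env.move_linear(W(x,y,.22),None,.2); print(get_time())
E
python3 - <<'E'
from h import *
from plant import *
t=pickle.load(open("topj.pkl","rb"))
for l in lids(t): print(l)
for n in NEST:
  for yw in (37,-53,127,-143):
    q=solve_ik(W(*NEST[n],.08),[180,0,yw]); print(n,yw,None if q is None else np.round(q))
for p,y in(((.566,-.239),0),((.538,-.380),0),((.458,-.374),25)):print(solve_ik([*p,.04],[180,0,y]))
s=pickle.load(open("scenej.pkl","rb"))
E
```

```text
(array([456.4, 277.5]), 181.0, array([ 0.4566, -0.3754]))
(array([458.3, 250.2]), 179.5, array([ 0.5379, -0.3822]))
(array([410.2, 240.1]), 174.0, array([ 0.5642, -0.2397]))
1 37 [-13.  18. 105.  -0.  57.  40.]
1 -53 [-13.  18. 105.  -0.  57. 130.]
1 127 [-13.  18. 105.   0.  57. -50.]
1 -143 [ -13.   18.  105.    0.   57. -140.]
2 37 [ -5.  20. 103.  -0.  58.  48.]
2 -53 [ -5.  20. 103.  -0.  58. 138.]
2 127 [ -5.  20. 103.   0.  58. -42.]
2 -143 [  -5.   20.  103.    0.   58. -132.]
3 37 [-13.  26.  93.  -0.  61.  40.]
3 -53 [-13.  26.  93.  -0.  61. 130.]
3 127 [-13.  26.  93.   0.  61. -50.]
3 -143 [ -13.   26.   93.    0.   61. -140.]
4 37 [-5. 28. 91. -0. 61. 48.]
4 -53 [ -5.  28.  91.  -0.  61. 138.]
4 127 [ -5.  28.  91.   0.  61. -42.]
4 -143 [  -5.   28.   91.    0.   61. -132.]
[-3.39464801e+01  2.99944342e+01  9.31680946e+01 -2.54444375e-14
  5.68374713e+01  5.60535199e+01]
[-4.55368464e+01  3.44795708e+01  8.60093680e+01 -2.54444375e-14
  5.95110612e+01  4.44631536e+01]
[-5.07262642e+01  2.76791393e+01  9.67712757e+01 -2.54444375e-14
  5.55495849e+01  1.42737358e+01]
```

Run:
```python
from h import *
from plant import *
grasp((.5645,-.2397),0); 
if get_grip_width()>.3: place(3,37)
env.move_to([.40,.10,.25],[180,0,37])
look("5"); s=snap("top","k"); print([ (l[0].tolist(),l[2].tolist()) for l in lids(s)])
```

```text
width 0.5626091624227235 [-0.   1.   5.9] 26.075
width 0.5653991077669858
F [-2.3  0.7  3.3] w 0.5629143296750633
30.8417
[([456.4, 277.5], [0.4566, -0.3754]), ([458.3, 250.2], [0.5379, -0.3822])]
```

View pics/l5.png

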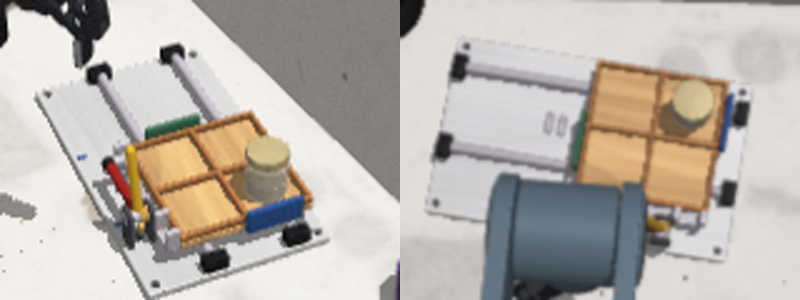

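The jar stands upright in nest 3. Next are the other two.

Run:
```python
from h import *
from plant import *
grasp((.5379,-.3822),0); 
if get_grip_width()>.3: place(4,37)
env.move_to([.40,.10,.25],[180,0,37])
look("6"); s=snap("top","k"); L=lids(s); print([ (l[0].tolist(),l[2].tolist()) for l in L])
if len(L)==1:
    grasp(L[0][2],25)
    if get_grip_width()>.3: place(2,37)
    env.move_to([.40,.20,.25],[180,0,37])
look("7"); s=snap("top","k"); print([ (l[0].tolist(),l[2].tolist()) for l in lids(s)]); crop(s,220,180,320,150,2.5,"pics/t7.png")
print([ (l[0].tolist(),(onplane(s,[l[0]],.102)[0,:2]+[-.002,-.0035]).tolist()) for l in lids(s,box=(300,380,190,290))]); print([W(*NEST[i],0)[:2] for i in NEST])
```

```text
width 0.5584628401308969 [-0.1 -0.4  5.7] 35.75
width 0.5678097129001094
F [-2.2 -0.4  5.5] w 0.5587084928703134
41.2583
[([456.4, 277.5], [0.4566, -0.3754])]
width 0.5594011032766144 [-0.6  0.8  6.7] 46.0333
width 0.5565879771051535
F [-3.4 -0.   5. ] w 0.5518983613024482
51.5667
[]
[([324.8, 233.6], [0.5690147896027767, 0.014127795187854186])]
[[np.float64(0.534682244678907), np.float64(-0.00665447899676655)], [np.float64(0.5454703370195991), np.float64(0.07059587416520094)], [np.float64(0.6119325978408745), np.float64(-0.017442571337458634)], [np.float64(0.6227206901815666), np.float64(0.059807781824508854)]]
```

View pics/l7.png

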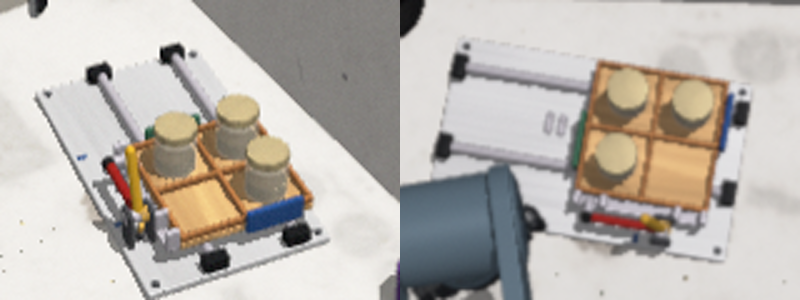

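View pics/t7.png

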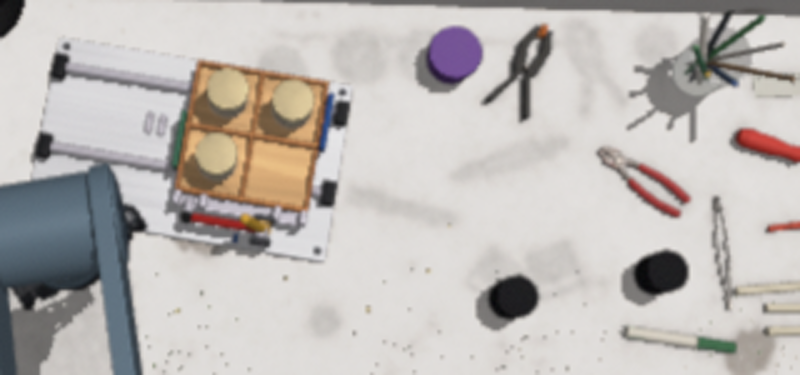

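Run:
```python
from h import *
t=pickle.load(open("top7.pkl","rb")); s=pickle.load(open("scene7.pkl","rb"))
for u,n in (((306.4,241.6),2),((311.2,216.4),4),((337.2,220.8),3)):
    print(n,(onplane(t,[u],.102)[0,:2]+[-.002,-.0035]-W(*NEST[n],0)[:2]).round(4))
cv2.imwrite("pics/full7.png",np.hstack([cv2.resize(s["frame"],(400,300)),cv2.resize(t["frame"],(400,300))]))
```

```text
2 [-0.0015 -0.0039]
4 [-0.0039 -0.0047]
3 [-0.004  -0.0035]
```

View pics/full7.png

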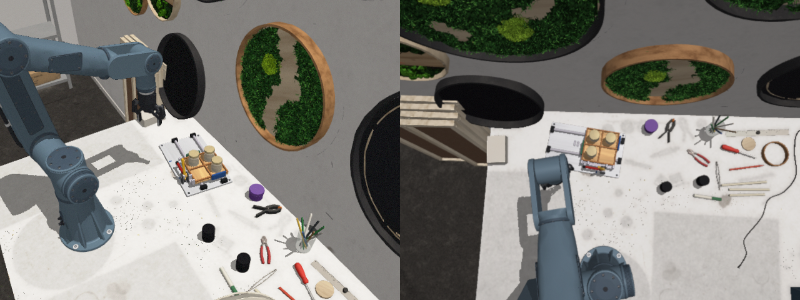

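Run:
```python
from h import *
t=pickle.load(open("top7.pkl","rb"))
crop(t,330,200,50,60,10,"pics/blk.png")
r=np.radians(TH);R=np.array([[np.cos(r),-np.sin(r)],[np.sin(r),np.cos(r)]])
C=cloud(t)
m=np.all(t["frame"]<60,axis=2)&(C[...,2]<.12); P=C[m]; F=(P[:,:2]+[-.002,-.0035]-TT)@R
for lo,hi in((.02,.09),(-.09,-.03)):
    k=(F[:,0]>lo)&(F[:,0]<hi)&(F[:,1]<-.13)&(F[:,1]>-.2); print(F[k].min(0),F[k].max(0),P[k][:,2].max(),k.sum())
```

```text
[ 0.03560515 -0.16753936] [ 0.05817098 -0.15598911] 0.0397788477326213 33
[-0.06527381 -0.16732404] [-0.03963691 -0.15425264] 0.04392243973156562 37
```

View pics/blk.png

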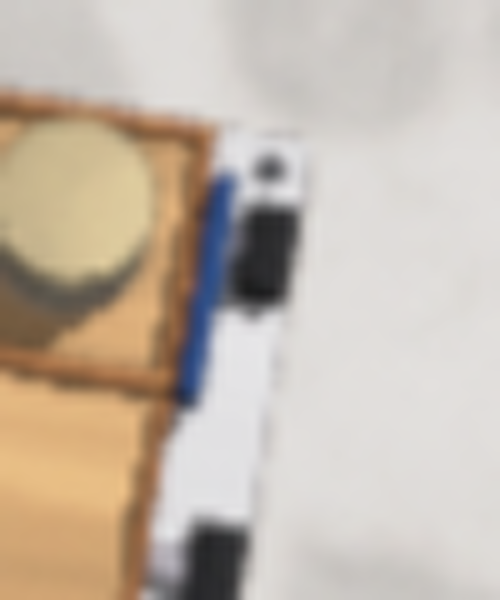

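Run:
```python
from plant import *
from h import *
A=[180,0,90+TH]
fingers.close(40)
env.move_to(W(-.110,-.035,.22),A)
push([W(-.110,-.035,.112)],A,.15)
push([W(-.110,y,.112) for y in(-.06,-.08,-.10,-.12,-.14)],A,.08)
push([W(-.110,-.14,.22)],A,.2)
env.move_to([.40,-.22,.25],A)
look("8")
```

```text
[0.473 0.067 0.112] [-0.1 -0.5 -0.2] 55.2
[0.47  0.042 0.112] [1.5 5.7 3.2] 55.6
[0.467 0.022 0.112] [0.3 6.1 5.3] 56.0
[0.464 0.002 0.112] [0.7 1.1 0.3] 56.4
[ 0.461 -0.018  0.112] [-2.1 -4.9  1.8] 56.8
[ 0.459 -0.037  0.112] [ 0.4 -0.1 -0.4] 57.2
[ 0.459 -0.037  0.22 ] [-0.3  0.3 -1. ] 57.9
```

View pics/l8.png

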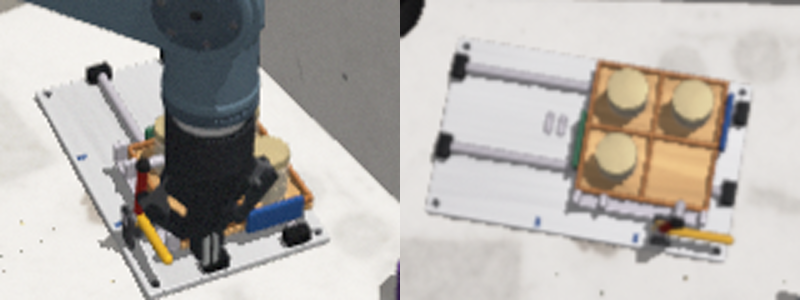

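The stand is up, the carrier hasn't moved and the jars are standing. Now I'll push the loaded carrier left, slowly.

Run:
```python
from plant import *
from h import *
A=[180,0,90+TH]
env.move_to(W(.010,-.20,.22),A)
push([W(.010,-.185,.12),W(.010,-.179,.064)],A,.12)
push([W(.010,y,.064) for y in(-.165,-.155,-.145,-.135,-.11,-.08,-.06,-.05,-.044)],A,.04)
push([W(.010,-.07,.064),W(.010,-.10,.22)],A,.15)
env.move_to([.40,-.22,.25],A)
look("9"); ovl("9",.12,"pics/o9.png")
```

```text
[ 0.571 -0.099  0.12 ] [-0.6 -0.6  0.5] 60.6
[ 0.572 -0.093  0.064] [ 1.   0.1 -0.7] 61.3
[ 0.574 -0.079  0.064] [ 0.4 -0.5  0.4] 61.8
[ 0.575 -0.069  0.064] [-0.5 -2.7 -0.6] 62.2
[ 0.577 -0.059  0.064] [ 0.2 -0.2 -0.1] 62.6
[ 0.578 -0.049  0.064] [ 0.4 -0.1 -0.6] 63.0
[ 0.582 -0.024  0.064] [ 0.  -1.4  0.2] 63.7
[0.586 0.005 0.064] [ 0.1  0.8 -0.2] 64.6
[0.589 0.025 0.064] [-0.3  0.3 -0.9] 65.3
[0.59  0.035 0.064] [-0.3 -2.6 -1.1] 65.7
[0.591 0.041 0.064] [ 0.6  0.1 -0.6] 66.0
[0.587 0.015 0.064] [0.1 0.2 0. ] 66.3
[ 0.583 -0.014  0.22 ] [-0.3 -0.  -0.8] 67.5
```

View pics/o9.png

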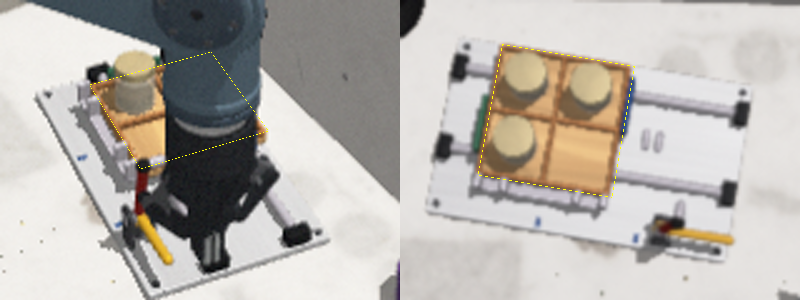

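Run:
```python
from h import *
for tag in "0","9":
    t=pickle.load(open(f"top{tag}.pkl","rb")); hsv=cv2.cvtColor(t["frame"],cv2.COLOR_BGR2HSV)
    for nm,lo,hi in(("blue",(100,120,50),(125,255,255)),("green",(60,90,30),(95,255,255))):
        m=cv2.inRange(hsv,lo,hi); m[:,:235]=0;m[:,320:]=0;m[:195]=0;m[260:]=0
        ys,xs=np.nonzero(m); print(tag,nm,xs.mean().round(2),ys.mean().round(2),len(xs))
    g=t["frame"][185:262,240:330].astype(np.float32).mean(2)
    e=np.abs(cv2.Sobel(g,cv2.CV_32F,1,0))
    if tag=="0": g0=g
    else:
        # rim strip between back edge
        print(cv2.phaseCorrelate(g0[:,:],g[:,:],cv2.createHanningWindow(g.shape[::-1],cv2.CV_32F)))
```

```text
0 blue 310.58 222.06 33
0 green 251.48 229.64 25
9 blue 310.62 221.94 32
9 green 251.41 230.32 22
((-0.01658145800422517, 0.0707800418608926), 0.5807089352607727)
```

The carrier is back within about 0.1 px (0.3 mm) of its starting detent position. Next I'll kick the stand down.

Run:
```python
from plant import *
from h import *
A=[180,0,90+TH]
env.move_to(W(-.112,-.150,.22),A)
push([W(-.112,-.150,.118)],A,.15)
push([W(-.112,y,.118) for y in(-.12,-.10,-.08,-.06,-.045,-.03)],A,.08)
push([W(-.112,-.03,.22)],A,.2)
env.move_to([.35,.25,.35],A)
look("10"); ovl("10",.12,"pics/o10.png"); print(get_time(),get_wrist_force())
```

```text
[ 0.455 -0.047  0.118] [-0.2  0.1  0. ] 70.3
[ 0.459 -0.017  0.118] [-0.6 -5.1  2.7] 70.8
[0.462 0.002 0.118] [ 0.  -6.3  4.4] 71.2
[0.465 0.022 0.118] [ 0.9 -3.7  1.9] 71.6
[0.468 0.042 0.118] [ 1.5  4.6 -0.9] 72.0
[0.47  0.057 0.118] [-0.5 -0.1  0.7] 72.4
[0.472 0.072 0.118] [ 0.3 -0.3 -0.3] 72.7
[0.472 0.072 0.22 ] [-0.5  0.  -0.5] 73.4
74.4583 [ 0.94064596 -0.2030762  -0.40081977]
```

View pics/o10.png

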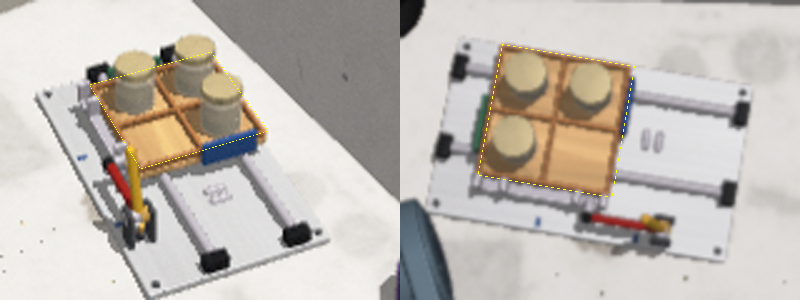

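```bash
python3 -c "
from plant import *
workorder.job_done(); print(get_time())"
```

```text
the job is handed in; nothing more can be done
the job is handed in; nothing more can be done
```

The job is done and handed in, at about 75 s of the 210 s allowed. I kicked the stand up, pushed the empty carrier right and locked it. I then stood the three jars present in nests 3, 4 and 2, kicked the stand up again, pushed the loaded carrier left and locked it there.

- **Carrier:** it sits within about 0.3 mm of its starting left-hand detent position, compared in the top view just before the last kick. Nothing had shifted in the pictures afterwards.
- **Stand:** it looks fully down in both views, as it did at the start. I judged this by eye and did not measure the angle.
- **Jars:** all three stand upright, measured 4–6 mm from their nest centres at the right-hand station. After the loaded push I only checked by eye that they had moved with the carrier.
- **Other things:** both black look-alikes were left alone, and I never aimed at the bystanders. After loading, the tub, clamp and cutters were where they started; I did not measure the bystanders again at the end.
- **Disagreement:** the two cameras differed by 6–9 mm on the fixture's position. I used a compromise between them, checked once against the gripper's known pose; pushes, grasps and placements all worked with it.

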